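# Seat a bearing in its fixture and snap the toggle clamp shut

### The arm

A 6-joint arm with a two-finger parallel gripper is mounted at the origin on the work surface; the furniture and walls round the work are solid. World frame = base frame: x ahead of the robot, y to its left, z up, the work surface at z = 0. Lengths are in m, angles in rad, forces in N, time in s.
With the tool pointing down it reaches from about 0.375 to 0.925 m from the base axis. Payload 5.7 kg.
Tool frame: the origin (TCP) lies at the very end of the fingers, on their centre line; the grasp point (between the pads) lies 19 mm behind it; z points along the fingers, y is the line along which they close (so a half turn about z gives the same grasp; the last joint's range is limited). The gripper opens to 88 mm and grips with 3 to 60 N. Pads are 20 mm wide; open, the fingers measure 115 mm over their backs; the gripper's body (75 mm by 178 mm) begins 61 mm behind the grasp point.
Start: joints at [1.093, 0.359, 1.51, -0, 1.272, -0.115], TCP at [0.213, 0.561, 0.223] pointing down, gripper open.
Joint ranges: [-2.97, 2.97], [-1.01, 2.36], [0.21, 2.38], [-0.96, 4.11], [0.2, 2.71], [-2.98, 2.98]. Speed limits (rad/s): [2.39, 2.39, 3.14, 3.14, 3.14, 3.14].

### API

Orientations are given as [roll, pitch, yaw] about the fixed x, y, z axes, in that order (R = Rz(yaw) Ry(pitch) Rx(roll)).
In Python, from station import ctrl gives the robot as it stands. The module is installed in compiled form; this text tells all that it offers.
- The arm moves only by the shell command python3 -m jog 'ROWS' [FORCE]. ROWS is a JSON object of lists of equal length, an entry for each row: "delta_pos": the shift along the tool's x, y, z each as a share of 400 mm, from -1 to 1, a list of three; "yaw": the turn about the tool's z as a share of pi rad, from -1 to 1; "claw": the gripper command: -1 is shut, 1 is fully open, values between are in proportion. In form: {"delta_pos": [[x, y, z], ...], "yaw": [yaw, ...], "claw": [claw, ...]}. A call has 1 to 10 rows; each row shifts and turns the commanded pose from where the row before left it, along the tool's axes as they then stand; what a row does not reach is not made up. A row lasts 1/8 s, in which the tool goes at most 62.5 mm and 10.7 degrees, less where a joint would pass 70% of its speed; a pose out of reach is approached as far as the arm can. A call with a number of a shift or a turn outside -1 to 1 is refused whole. A call with a gripper value outside its range is refused whole. The fingers move at their own pace and stop on an object; FORCE is the grip in N (left out, the last holds). Time passes only in rows, so rows that do not move let the fingers close. It gives the time, the measured TCP pose, the force, the opening and the grip force at its end, in the units of the state.
- ctrl.get_state(): the state, without advancing time (a new reading comes with each control period).
- ctrl.capture(name): name is "side" or "top" or "wrist"; returns a dict with "img" (400x640x3 uint8, blue, green, red), "z_map" (400x640 float32, m along the optical axis (not along the pixel's ray), 0 where there is no reading), "fov_y" (degrees; the focal length in pixels is half the picture's height over the tangent of half this angle, whatever the lens; pixels are square), "cx", "cy" (the principal point, pixels), "world_from_camera" (4x4, takes a point from camera to world coordinates). Camera axes: x right, y down, z forward; pixel columns grow to the right and rows downward; lengths in m; the calibration is good to about 2 mm. A picture is of the moment at which its call begins.
- ctrl.hand_in(): hands the job in; it is judged then, once.
Trained networks look in a picture, given as the dict that the camera call returned (one of the last four; its "shot" number tells which), for a name from the list of things; names that differ only in an ending like _2 or _b are one class to them, and where a whole thing is asked for, a point or a joint stands for the part that bears it (a point fixed in the world has none). Each returns a list of dicts, best first, with "p" (0 to 1); they miss things now and then, are a little off and sometimes report something else, mostly with a low value. They report only what shows in the picture. A call takes as long as a camera call. They do not tell look-alikes from the thing itself.
- ctrl.silhouettes(target, picture): "pixels" (400x640 bool, what is visible of it).
- ctrl.landmark_of(target, picture): "xyz" ([x, y, z] in m, in world coordinates, good to about 4 mm: a listed point, or the origin of a listed thing).
The state is a dict: "clock": time; "joint_pos": joint angles; "joint_vel": joint speeds; "joint_torque": joint torques, N m; "ee_pos": TCP position; "tcp_rot": TCP orientation; "force": force on the tool from outside, world axes, zero at the start; "torque": the same for the moment, N m; "width": finger opening in m; "finger_force": force on a finger pad.
Only numpy, scipy, OpenCV 4.12 (cv2) and the standard library are available. Lean on these libraries where they do the work, as an engineer would, in place of code of your own. Each camera call takes 0.05 s, during which the arm holds its last target. There are 200 camera calls.

### The job

With the fingertips only, slide the large bearing along the fixture's channel until it sits fully home in the V stop. Then push the clamp's handle over past its centre so that it snaps shut and the clamp's foot holds the bearing down. Do not lift the bearing, and leave the other things on the bench where they are.

Things in the scene. Friction and masses are not known exactly. Their poses are not given: they have to be found in the camera images.
- fixture: Aluminium plate fixed to the bench, top at z = 12 mm, x -155 to +110, y -52 to +52 mm. Origin on the bench below the seat; x along the channel from its open end to the V stop, y across, z up. Channel: rails 10 mm high at y = +-32.5 to +-40.5, x -152 to +14. V stop: two steel blocks 13 mm high, x +11 to +41. Clamp bracket: x +45 to +90, up to 56 mm above the bench.
- seat (a point): The point where the centre of the bearing is when it sits home against both blocks of the V stop: fixture (0, 0, 20) mm.
- bearing_mid (a point): Centre (half-way up) of the large sealed ball bearing, 62 mm across, 16 mm high, about 0.2 kg, lying flat and loose in the channel on the plate with its axis upright; it starts 65 to 110 mm short of the seat. The clamp must hold it.
- clamp_lever (a joint): Clamp angle, rad: 0 open, about 1.48 shut on the seated bearing (1.53 with nothing under the foot). An over-centre spring holds it at either end: below about 0.65 it springs back open, beyond 0.85 it snaps shut by itself. Handle, arm and foot are one piece turning in the fixture's x-z plane (y = 0); as the value grows the handle swings from +x over the top towards -x and the foot comes down.
- clamp_pivot (a point): Pivot axis of the clamp lever (along the fixture's y), at fixture (65, 0, 44) mm. Open, the handle leans 45 deg from upright towards +x and the arm with its foot stands almost upright above the bracket; shut, the handle leans 40 deg towards -x, above the foot. About 2 to 5 N at the grip throws it.
- handle_tip (a point): Far end of the clamp handle on its centre line, 110 mm from the pivot. Its outer part, 38 to 110 mm from the pivot, is a round black grip 17 mm thick. Open, the tip is at about fixture (143, 0, 122) mm; upright 154 mm above the bench; shut about (-6, 0, 129) mm.
- clamp_foot: The clamp's rubber foot, a disc 52 mm across and 6 mm thick on the end of the arm 65 mm from the pivot; it lands flat on the seated bearing, centred on it. Origin on the arm's end, 16 mm from the disc's face; own -z is the way the face looks; it swivels a few degrees.
- bolt: Bystander: hex bolt standing on its head beside the fixture, 23 mm wide, 67 mm tall, loose; origin at its underside.
- brass_fitting: Bystander: brass pipe fitting standing beside the fixture, 27 mm wide, 34 mm tall, loose; origin at its underside.
- pen: Bystander: slim black ball pen lying on the bench beside the fixture, 145 mm long (along its y), 12 mm wide, 9 mm high, loose; origin at its underside.
- bearing: The same large bearing as a body; origin at the centre of its underside, z its axis.
Things that resemble listed ones, but are neither listed nor needed, are in the scene too. What is shaped like the bearing but pink or purple is not meant.

How it is judged:
On the way, in this order (a step that is already met when the one before it is completed fails the run):
1. the bearing sits home in the V stop (centre within 5 mm of the seat) while the clamp is still open (horizontal distance between bearing_mid and seat below 0.005 m and value of joint clamp_lever below 0.3 rad), for 0.2 s.
2. the clamp has snapped shut (past 1.40 rad) with the bearing home (horizontal distance between bearing_mid and seat below 0.005 m and value of joint clamp_lever above 1.4 rad), for 0.2 s.
At the end, for the whole second after the job is handed in: The bearing lies flat on the plate at rest, its centre within 5 mm of the seat, the clamp lever is beyond 1.40 rad and its foot presses on the bearing with more than 0.8 N (all of step 2 and height (world z) of bearing_mid below 0.024 m and angle between bearing's own z axis and vertical below 0.08 rad and linear speed of bearing below 0.02 m/s and contact force between clamp_foot and bearing above 0.8 N); the robot touches nothing.
It fails at once if the bearing is lifted 10 mm or more off the plate (height (world z) of bearing_mid above 0.03 m).
It fails at once if another thing on the bench is moved more than 20 mm (distance of any of bolt, brass_fitting, pen from where it was at the start of the episode above 0.02 m).
It also fails if it takes over 42 s, if anything falls off the work surface, if the arm or the gripper's body presses on something with over 40 N, if the wrist force passes 120 N, or if a joint passes its speed limit or range.

## Working session

There is one attempt and no reset: what is moved stays moved. The work goes in short steps, Python scripts to look and compute and a shell command to move; the robot and the scene stay as the last step left them, time stands still between calls to the robot, and variables do not carry over. Pictures are saved under pics/ and viewed, at most 10 in all, crops included, and the job is handed in when it is done.

```bash
mkdir -p pics; python3 - <<'E'
from station import ctrl
import cv2, numpy as np
s=ctrl.get_state(); print(s['clock'],s['ee_pos'],s['tcp_rot'],s['width'])
for n in('top','side'):
    p=ctrl.capture(n); cv2.imwrite(f'pics/{n}1.png',p['img'])
    print(n,p['fov_y'],np.round(p['world_from_camera'],3).tolist())
    for t in('seat','bearing_mid','clamp_pivot','handle_tip','clamp_foot','fixture','bolt','brass_fitting','pen'):
        print(t,[(round(d['p'],2),np.round(d['xyz'],3).tolist()) for d in ctrl.landmark_of(t,p)[:3]])
print(ctrl.get_state()['clock'])
E
```

```text
0.0 [0.21261585 0.5603294  0.2218072 ] [-3.13977120e+00 -2.06657441e-04  2.77880607e+00] 0.0879864549449185
top 52.4789662139544 [[0.023, -0.997, 0.069, 0.303], [-1.0, -0.023, -0.007, 0.099], [0.008, -0.068, -0.998, 0.973], [0.0, 0.0, 0.0, 1.0]]
seat [(0.82, [0.457, 0.113, 0.023])]
bearing_mid [(0.89, [0.421, -0.113, 0.004]), (0.76, [0.164, 0.299, 0.012]), (0.69, [0.536, -0.13, 0.01])]
clamp_pivot [(0.63, [0.478, 0.176, 0.046])]
handle_tip [(0.78, [0.495, 0.252, 0.12])]
clamp_foot [(0.54, [0.475, 0.173, 0.11])]
fixture [(0.73, [0.458, 0.109, 0.005])]
bolt [(0.52, [0.368, 0.123, -0.002])]
brass_fitting [(0.61, [0.388, 0.174, -0.0])]
pen [(0.65, [0.346, 0.043, 0.002])]
side 42.161888192675505 [[-0.997, -0.047, 0.062, 0.25], [-0.075, 0.39, -0.918, 1.267], [0.019, -0.919, -0.393, 0.623], [0.0, 0.0, 0.0, 1.0]]
seat [(0.86, [0.457, 0.116, 0.021])]
bearing_mid [(0.88, [0.441, 0.039, 0.02]), (0.7, [0.471, 0.307, 0.01]), (0.52, [0.422, -0.115, 0.008])]
clamp_pivot [(0.71, [0.473, 0.174, 0.046])]
handle_tip [(0.97, [0.498, 0.25, 0.122])]
clamp_foot [(0.56, [0.476, 0.168, 0.107])]
fixture [(0.88, [0.459, 0.112, 0.001])]
bolt [(0.66, [0.478, 0.176, 0.043]), (0.52, [0.367, 0.124, -0.001])]
brass_fitting [(0.44, [0.39, 0.174, -0.002])]
pen [(0.39, [0.346, 0.044, 0.002])]
1.0
```

View pics/top1.png

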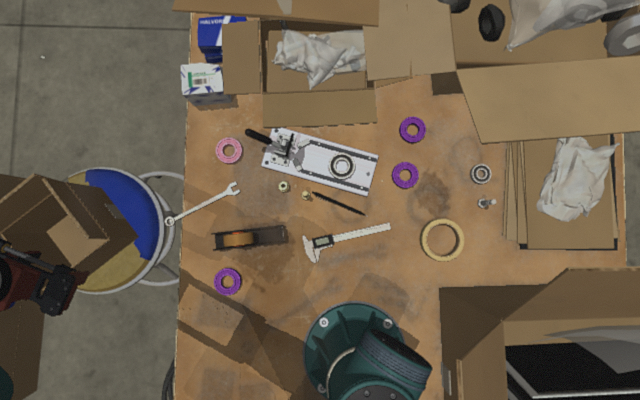

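View pics/side1.png

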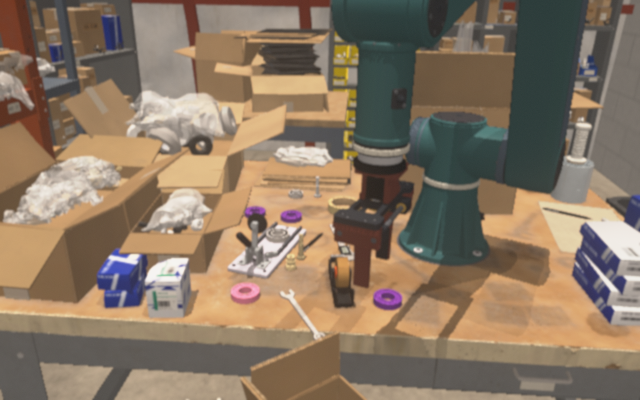

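The top view shows the fixture centred at about (320,160), with the target bearing at (342,165) and the clamp handle tip at (250,133). The bolt and fitting are near (284,186) and (306,195), and the pen is at (338,203). The carton flap at rows 95–125 is close to the fixture. The side view shows the same layout, with the clamp open. Next I'll refine the fixture pose and check clearances.

```bash
cat > h.py <<'E'
from station import ctrl
import cv2, numpy as np
def cloud(p):
    f=200/np.tan(np.radians(p['fov_y'])/2); v,u=np.mgrid[:400,:640]; z=p['z_map']
    c=np.stack([(u-p['cx'])/f*z,(v-p['cy'])/f*z,z],-1); T=p['world_from_camera']
    w=c@T[:3,:3].T+T[:3,3]; w[z==0]=np.nan; return w
E
python3 - <<'E'
from h import *
p=ctrl.capture('top'); w=cloud(p)
m=ctrl.silhouettes('fixture',p)[0]['pixels']; q=w[m]; q=q[(q[:,2]>.004)&(q[:,2]<.03)]
r=cv2.minAreaRect(q[:,:2].astype(np.float32)); print('plate',r,cv2.boxPoints(r).tolist(),len(q))
for t in('bearing_mid','handle_tip'):
  for d in ctrl.silhouettes(t,p)[:3]:
    q=w[d['pixels']]; print(t,d['p'],np.nanmean(q,0),np.nanmin(q,0),np.nanmax(q,0),len(q))
# plain search of tall stuff round the fixture
th=np.arctan2(.137,.04); R=np.array([[np.cos(th),np.sin(th)],[-np.sin(th),np.cos(th)]])
l=(w[...,:2]-[.457,.114])@R.T
for a in range(-160,240,40):
  print(a,[(b,round(float(np.nanmax(np.where((abs(l[...,0]*1e3-a-20)<20)&(abs(l[...,1]*1e3-b-10)<10),w[...,2],-1))),3)) for b in range(-140,140,20)])
E
```

```text
plate ((0.4529973268508911, 0.09062978625297546), (0.2632178068161011, 0.10458149015903473), 75.2535400390625) [[0.3689289391040802, -0.023333929479122162], [0.4700656533241272, -0.049954332411289215], [0.5370657444000244, 0.2045935094356537], [0.43592900037765503, 0.23121389746665955]] 3768
bearing_mid 0.96 [0.43880683 0.03905334 0.02574045] [0.40825401 0.00864005 0.008379  ] [0.46996726 0.06870153 0.03275119] 485
bearing_mid 0.87 [0.47124118 0.3071068  0.01407513] [ 0.44077377  0.27616634 -0.00443075] [0.50662228 0.3431155  0.02134171] 476
bearing_mid 0.84 [0.16375571 0.29988704 0.01452748] [0.13412933 0.26889137 0.00097826] [0.19323624 0.33020296 0.020354  ] 455
handle_tip 0.59 [0.4791563  0.2001955  0.10358963] [0.4478444  0.15046274 0.04837049] [0.49983202 0.25140662 0.13503997] 363
handle_tip 0.41 [0.43928316 0.03886592 0.02565711] [0.40825401 0.0079258  0.008379  ] [0.47145359 0.06870153 0.03275119] 480
-160 [(-140, 0.004), (-120, 0.005), (-100, 0.006), (-80, 0.005), (-60, 0.026), (-40, 0.025), (-20, 0.018), (0, 0.018), (20, 0.027), (40, 0.016), (60, 0.005), (80, 0.011), (100,
[... 1089 characters left out ...]
.134), (-20, 0.131), (0, 0.113), (20, 0.021), (40, 0.018), (60, 0.005), (80, 0.004), (100, 0.003), (120, 0.004)]
120 [(-140, 0.108), (-120, 0.108), (-100, 0.111), (-80, 0.116), (-60, 0.117), (-40, 0.003), (-20, 0.124), (0, 0.127), (20, 0.015), (40, 0.019), (60, 0.004), (80, 0.004), (100, 0.01), (120, 0.01)]
160 [(-140, 0.108), (-120, 0.106), (-100, 0.105), (-80, 0.103), (-60, 0.004), (-40, 0.004), (-20, 0.004), (0, 0.02), (20, 0.021), (40, 0.02), (60, 0.02), (80, 0.005), (100, 0.007), (120, 0.011)]
200 [(-140, 0.104), (-120, 0.104), (-100, 0.102), (-80, 0.103), (-60, 0.005), (-40, 0.004), (-20, 0.004), (0, 0.021), (20, 0.019), (40, 0.02), (60, 0.017), (80, 0.004), (100, 0.005), (120, 0.004)]
```

Plate fit: seat ≈ (0.458, 0.1135), channel angle 75.25°. The handle tip, pivot and bearing (x = −77, y ≈ 0 in the fixture frame) all agree with this.

A carton flap up to 0.133 m high runs beside the −y rail, so the gripper's long side has to lie along the channel (yaw 2.884, tool y = fixture +x, tool x = fixture +y). I'll push with the back of the front finger, fingers part open.

```bash
cat >> h.py <<'E'
th=np.radians(75.25); S=np.array([.458,.1135])
def fx(p):
    d=np.array(p[:2])-S; c,s=np.cos(th),np.sin(th)
    return np.round([1e3*(d[0]*c+d[1]*s),1e3*(-d[0]*s+d[1]*c),1e3*p[2]],1)
E
python3 -m jog '{"delta_pos":[[0,0,0],[-0.097,-0.075,0],[-0.097,-0.075,0],[-0.097,-0.075,0],[-0.097,-0.075,0],[-0.097,-0.075,0],[-0.097,-0.075,0],[-0.097,-0.075,0],[-0.097,-0.075,0],[-0.097,-0.075,0]],"yaw":[-0.0334,0,0,0,0,0,0,0,0,0],"claw":[-0.1,-0.1,-0.1,-0.1,-0.1,-0.1,-0.1,-0.1,-0.1,-0.1]}' 20
python3 -c "
from h import *;s=ctrl.get_state();print(s['clock'],fx(s['ee_pos']),s['tcp_rot'],s['width'])"
```

```text
clock: 2.45
ee_pos: [0.4827, 0.2094, 0.2229]
tcp_rot: [3.141, 0.0, 2.884]
force: [0.4, -0.4, 0.1]
width: 0.0398
finger_force: 0.0
2.45 [ 99.1   0.5 222.9] [3.14128972e+00 4.76683627e-04 2.88358268e+00] 0.03979520245212117
```

```bash
python3 -m jog '{"delta_pos":[[0.003,-0.105,0],[0,-0.105,0],[0,-0.105,0],[0,-0.105,0],[0,-0.105,0],[0,-0.103,0],[0,0,0.1],[0,0,0.1],[0,0,0.1],[0,0,0]],"yaw":[0,0,0,0,0,0,0,0,0,0],"claw":[-0.1,-0.1,-0.1,-0.1,-0.1,-0.1,-0.1,-0.1,-0.1,-0.1]}'
python3 -c "
from h import *;s=ctrl.get_state();print(s['clock'],fx(s['ee_pos']))
p=ctrl.capture('top');cv2.imwrite('pics/t2.png',cv2.resize(p['img'][100:240,220:440],None,fx=3,fy=3))
for n in ('top','side'):
  p=ctrl.capture(n);print([(round(d['p'],2),fx(d['xyz'])) for d in ctrl.landmark_of('bearing_mid',p)])"
```

```text
clock: 3.7
ee_pos: [0.4142, -0.0313, 0.1009]
tcp_rot: [-3.141, -0.006, 2.883]
force: [-0.3, 0.2, -0.0]
width: 0.0397
finger_force: 0.0
3.7 [-151.2    5.5  100.9]
[(0.94, array([104.9, 331.7,  10.1])), (0.81, array([-75. ,  -2.6,  16. ])), (0.81, array([190.8,  34.2,   7.2])), (0.48, array([-230.3,  -24.2,    4.5]))]
[(0.96, array([109.5, 333.7,  10.6])), (0.79, array([-228.8,  -23.3,   10.2])), (0.66, array([191.3,  38.7,   6.4])), (0.64, array([-78.1,  -3.2,  18.8])), (0.59, array([-217.1, -133.5,    6.8])), (0.47, array([40.2, 83.9, -3.5]))]
```

View pics/t2.png

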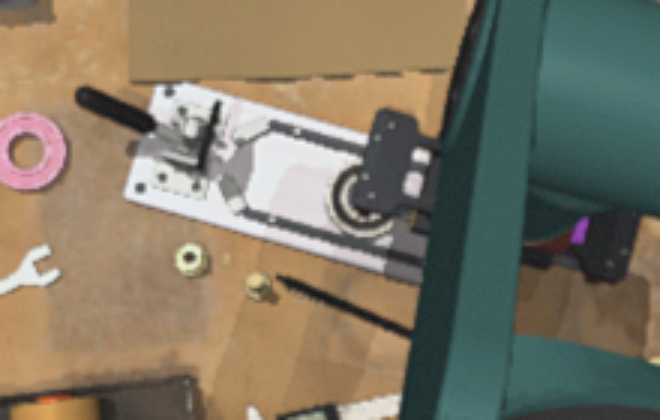

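The crop shows the gripper behind the bearing (bearing at crop (360,200)), with the channel ahead clear and the clamp open at (130,110). Next I'll descend and correct y.

```bash
python3 -m jog '{"delta_pos":[[-0.01,0,0.05],[0,0,0.05],[0,0,0.05],[0,0,0.03],[0,0,0.015],[0,0,0]],"yaw":[0,0,0,0,0,0],"claw":[-0.1,-0.1,-0.1,-0.1,-0.1,-0.1]}'
python3 -c "
from h import *;s=ctrl.get_state();print(s['clock'],fx(s['ee_pos']))"
```

```text
clock: 4.7
ee_pos: [0.4206, -0.0329, 0.0248]
tcp_rot: [-3.141, 0.0, 2.884]
force: [-0.5, -0.5, -0.4]
width: 0.0396
finger_force: 0.0
4.7 [-151.1   -1.1   24.8]
```

```bash
python3 -m jog '{"delta_pos":[[0,0,0.014],[0,0.02,0],[0,0.02,0],[0,0.025,0],[0,0.025,0],[0,0.025,0],[0,0.025,0],[0,0.025,0],[0,0.015,0],[0,0,0]],"yaw":[0,0,0,0,0,0,0,0,0,0],"claw":[-0.1,-0.1,-0.1,-0.1,-0.1,-0.1,-0.1,-0.1,-0.1,-0.1]}'
python3 -c "
from h import *;s=ctrl.get_state();print(s['clock'],fx(s['ee_pos']))
for n in ('top','side'):
  p=ctrl.capture(n);print([(round(d['p'],2),fx(d['xyz'])) for d in ctrl.landmark_of('bearing_mid',p) if abs(fx(d['xyz'])[1])<20])
  cv2.imwrite('pics/%s3.png'%n,p['img'])"
```

```text
clock: 5.95
ee_pos: [0.4389, 0.0373, 0.019]
tcp_rot: [3.141, 0.0, 2.884]
force: [0.2, 0.2, 0.9]
width: 0.0394
finger_force: 0.0
5.95 [-78.6  -0.9  19. ]
[(0.51, array([ 1.8, -4.3, 22.4]))]
[(0.64, array([-19.7,  -1.1,  17.6]))]
```

```bash
python3 -m jog '{"delta_pos":[[0,0.015,0],[0,0.01,0],[0,0.005,0],[0,0,0]],"yaw":[0,0,0,0],"claw":[-0.1,-0.1,-0.1,-0.1]}'
python3 -c "
from h import *;s=ctrl.get_state();print(s['clock'],fx(s['ee_pos']),s['force'])
p=ctrl.capture('side');print([(round(d['p'],2),fx(d['xyz'])) for d in ctrl.landmark_of('bearing_mid',p) if abs(fx(d['xyz'])[1])<20])
cv2.imwrite('pics/s4.png',cv2.resize(p['img'][200:290,200:360],None,fx=5,fy=5))"
```

```text
clock: 6.65
ee_pos: [0.4419, 0.0486, 0.0191]
tcp_rot: [3.142, 0.0, 2.884]
force: [0.2, -0.5, 0.8]
width: 0.0394
finger_force: 0.0
6.65 [-66.9  -0.9  19.1] [ 0.21841346 -0.53664526  0.78714248]
[(0.57, array([-8.7, -2.3, 21.9]))]
```

View pics/s4.png

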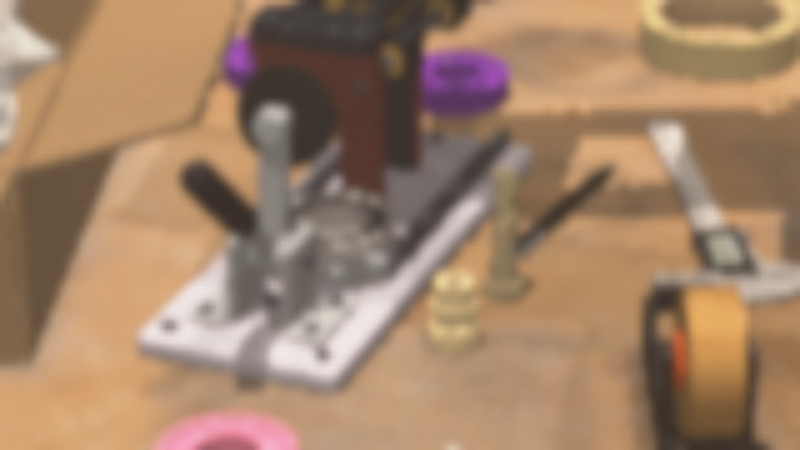

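The side crop shows the red finger directly behind the bearing (about (340,215)), the bearing almost in the V stop, the clamp open and the bystanders untouched. I'll push on slowly until the force rises.

```bash
python3 -m jog '{"delta_pos":[[0,0.006,0],[0,0.005,0],[0,0,0]],"yaw":[0,0,0],"claw":[-0.1,-0.1,-0.1]}'; python3 -m jog '{"delta_pos":[[0,0.005,0],[0,0,0]],"yaw":[0,0],"claw":[-0.1,-0.1]}'
python3 -c "
from h import *;s=ctrl.get_state();print(s['clock'],fx(s['ee_pos']),s['force'])
p=ctrl.capture('side');print([(round(d['p'],2),fx(d['xyz'])) for d in ctrl.landmark_of('bearing_mid',p) if abs(fx(d['xyz'])[1])<20])"
```

```text
clock: 7.12
ee_pos: [0.4429, 0.0528, 0.0191]
tcp_rot: [-3.142, -0.0, 2.884]
force: [-1.0, -0.3, 0.6]
width: 0.0395
finger_force: 0.1
clock: 7.38
ee_pos: [0.4434, 0.0547, 0.019]
tcp_rot: [-3.142, -0.0, 2.884]
force: [-0.3, 0.1, 1.4]
width: 0.0395
finger_force: 0.2
7.375 [-60.6  -0.9  19. ] [-0.25852783  0.13956545  1.36543218]
[(0.78, array([-1.9, -3.8, 21. ]))]
```

```bash
python3 -m jog '{"delta_pos":[[0,0.005,0],[0,0,0]],"yaw":[0,0],"claw":[-0.1,-0.1]}'; python3 -m jog '{"delta_pos":[[0,0.005,0],[0,0,0]],"yaw":[0,0],"claw":[-0.1,-0.1]}'
python3 -c "
from h import *;s=ctrl.get_state();print(s['clock'],fx(s['ee_pos']),s['force'])
p=ctrl.capture('side');print([(round(d['p'],2),fx(d['xyz'])) for d in ctrl.landmark_of('bearing_mid',p) if abs(fx(d['xyz'])[1])<20])"
```

```text
clock: 7.72
ee_pos: [0.4426, 0.056, 0.019]
tcp_rot: [-3.14, -0.002, 2.885]
force: [-2.7, -5.1, 3.1]
width: 0.0396
finger_force: 3.1
clock: 7.98
ee_pos: [0.4418, 0.057, 0.019]
tcp_rot: [-3.138, -0.004, 2.886]
force: [-5.5, -13.0, 7.6]
width: 0.0394
finger_force: 6.7
7.975 [-58.8   1.3  19. ] [ -5.51951053 -12.96960622   7.60713227]
[(0.71, array([ 0.1, -1.8, 20.9])), (0.47, array([-0.8, -2.8, 11.8]))]
```

Force has risen to 14 N and the bearing is at x ≈ 0, so it's home. I'll back off, rise, then check.

```bash
python3 -m jog '{"delta_pos":[[0,-0.025,0],[0,-0.04,0],[0,0,-0.1],[0,0,-0.12],[0,0,-0.12],[0,0,-0.12],[0,0,0]],"yaw":[0,0,0,0,0,0,0],"claw":[-0.1,-0.1,-0.1,-0.1,-1,-1,-1]}'
python3 -m jog '{"delta_pos":[[0,0.14,0],[0,0.14,0],[0,0.14,0],[0,0.14,0],[0,0.14,0],[0,0,0]],"yaw":[0,0,0,0,0,0],"claw":[-1,-1,-1,-1,-1,-1]}'
python3 -c "
from h import *;s=ctrl.get_state();print(s['clock'],fx(s['ee_pos']),s['width'])
for n in ('top','side'):
  p=ctrl.capture(n)
  for t in('bearing_mid','seat','handle_tip','clamp_pivot'): print(t,[(round(d['p'],2),fx(d['xyz'])) for d in ctrl.landmark_of(t,p) if abs(fx(d['xyz'])[1])<25])
  cv2.imwrite('pics/%s5.png'%n,cv2.resize(p['img'][100:240,220:440],None,fx=3,fy=3) if n=='top' else cv2.resize(p['img'][170:290,200:360],None,fx=5,fy=5))"
```

```text
clock: 8.95
ee_pos: [0.4407, 0.0326, 0.2065]
tcp_rot: [3.14, 0.008, 2.883]
force: [-0.0, 0.3, -0.3]
width: 0.0131
finger_force: 0.0
clock: 9.7
ee_pos: [0.5096, 0.3068, 0.201]
tcp_rot: [3.141, -0.001, 2.887]
force: [-0.8, -1.6, 0.2]
width: 0.0006
finger_force: 0.0
9.7 [200.   -0.7 201. ] 0.000604484213133472
bearing_mid [(0.91, array([-232.9,  -20.5,    6.6])), (0.84, array([ 0.4, -2.8, 20.3]))]
seat [(0.92, array([ 1.7, -5.6, 22.3]))]
handle_tip [(0.59, array([145.9,  -1.2, 120.4])), (0.21, array([-7.1,  1.1, 10.6]))]
clamp_pivot [(0.75, array([66.7, -2. , 44.1]))]
bearing_mid [(0.82, array([-230.8,  -20.8,   10.1])), (0.68, array([ 0.1, -1.1, 19.7]))]
seat [(0.67, array([ 1.1,  3.6, 19.2]))]
handle_tip [(0.95, array([141.2,  -2. , 123.7]))]
clamp_pivot [(0.91, array([64.2,  0. , 43.5]))]
```

View pics/top5.png

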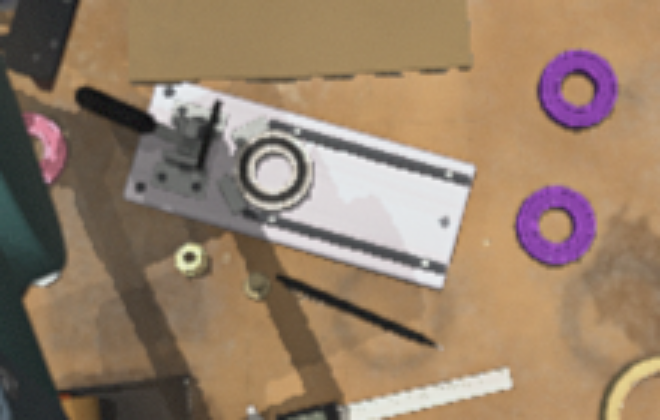

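View pics/side5.png

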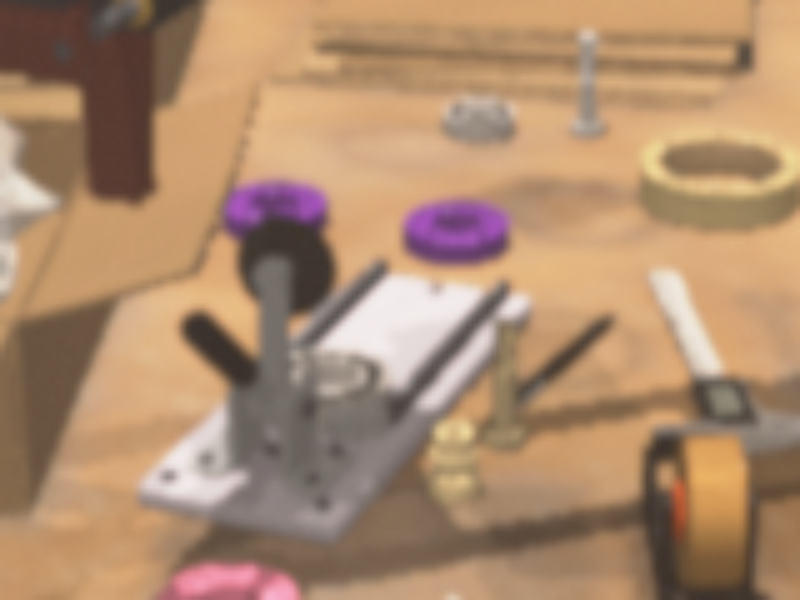

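The bearing sits against both V blocks (top crop (272,172)), the clamp is open, and the bystanders are in place. Now I'll lower the closed fingers behind the handle and sweep.

```bash
python3 -m jog '{"delta_pos":[[0,0,0.08],[0,0,0.08],[0,0,0.08],[0,0,0],[0,-0.05,0],[0,-0.04,0],[0,-0.03,0],[0,-0.03,0],[0,-0.03,0],[0,0,0]],"yaw":[0,0,0,0,0,0,0,0,0,0],"claw":[-1,-1,-1,-1,-1,-1,-1,-1,-1,-1]}'
python3 -c "
from h import *;s=ctrl.get_state();print(s['clock'],fx(s['ee_pos']),s['width'])
p=ctrl.capture('side')
for t in('bearing_mid','handle_tip'): print(t,[(round(d['p'],2),fx(d['xyz'])) for d in ctrl.landmark_of(t,p) if abs(fx(d['xyz'])[1])<25])"
```

```text
clock: 11.45
ee_pos: [0.4908, 0.2336, 0.1079]
tcp_rot: [3.141, 0.001, 2.882]
force: [-0.3, 2.9, -0.6]
width: 0.0005
finger_force: 0.9
11.45 [124.5  -1.1 107.9] 0.0005343197654679424
bearing_mid [(0.56, array([-2.1,  0.4, 17.9]))]
handle_tip [(0.96, array([108.2,  -1.7, 146.1]))]
```

```bash
python3 -m jog '{"delta_pos":[[0,-0.03,0],[0,-0.03,0],[0,-0.03,0],[0,-0.03,0],[0,-0.03,0],[0,-0.01,0],[0,0,0],[0,0,0]],"yaw":[0,0,0,0,0,0,0,0],"claw":[-1,-1,-1,-1,-1,-1,-1,-1]}'
python3 -c "
from h import *;s=ctrl.get_state();print(s['clock'],fx(s['ee_pos']),s['force'])
for n in ('top','side'):
  p=ctrl.capture(n)
  for t in('bearing_mid','handle_tip','clamp_foot'): print(t,[(round(d['p'],2),fx(d['xyz'])) for d in ctrl.landmark_of(t,p) if abs(fx(d['xyz'])[1])<25])"
```

```text
clock: 12.6
ee_pos: [0.4748, 0.1727, 0.1071]
tcp_rot: [3.141, 0.0, 2.884]
force: [0.2, 0.1, 0.1]
width: 0.0003
finger_force: 0.0
12.6 [ 61.6  -1.1 107.1] [0.18862331 0.09537547 0.06648524]
bearing_mid [(0.82, array([-231. ,  -23.9,    8.8]))]
handle_tip [(0.47, array([ -5.1,  -2.5, 128.4]))]
clamp_foot [(0.59, array([ 2.4, -0.5, 41.5]))]
bearing_mid [(0.47, array([ 0.2, -4.8, 17.3])), (0.44, array([63.7, -2.3, 44.3]))]
handle_tip [(0.89, array([-10.6,  -2. , 128.6]))]
clamp_foot [(0.65, array([-0.1, -6.1, 40.4]))]
```

The clamp has snapped shut: tip at about (−6, 0, 128) and foot at (0, 0, 41). I'll retreat along +x and up, then verify.

```bash
python3 -m jog '{"delta_pos":[[0,0.08,0],[0,0.08,0],[0,0.08,-0.1],[0,0,-0.1],[0,0,0],[0,0,0]],"yaw":[0,0,0,0,0,0],"claw":[-1,-1,-1,-1,-1,-1]}'
python3 -c "
from h import *
p=ctrl.capture('side')
for t in('bearing_mid','handle_tip','clamp_foot','bolt','brass_fitting','pen'): print(t,[(round(d['p'],2),fx(d['xyz']),np.round(d['xyz'],3)) for d in ctrl.landmark_of(t,p)[:2]])
cv2.imwrite('pics/s6.png',cv2.resize(p['img'][170:290,200:360],None,fx=5,fy=5))"
```

```text
clock: 13.75
ee_pos: [0.4984, 0.2651, 0.1864]
tcp_rot: [-3.141, -0.001, 2.884]
force: [-0.0, 0.1, -0.4]
width: 0.0007
finger_force: 0.0
bearing_mid [(0.9, array([109.4, 332.1,  10.7]), array([0.165, 0.304, 0.011])), (0.76, array([-229.9,  -23.1,    9.9]), array([ 0.422, -0.115,  0.01 ]))]
handle_tip [(0.61, array([ -6.4,  -4. , 131.3]), array([0.46 , 0.106, 0.131]))]
clamp_foot [(0.54, array([61. , -2.8, 45.2]), array([0.476, 0.172, 0.045])), (0.51, array([-2.6, -4.1, 44.1]), array([0.461, 0.11 , 0.044]))]
bolt [(0.7, array([-13.8,  88.8,  -0.6]), array([ 0.369,  0.123, -0.001]))]
brass_fitting [(0.67, array([42.3, 84.7, -3.1]), array([ 0.387,  0.176, -0.003]))]
pen [(0.52, array([-95.3,  91.6,   4.4]), array([0.345, 0.045, 0.004]))]
```

View pics/s6.png

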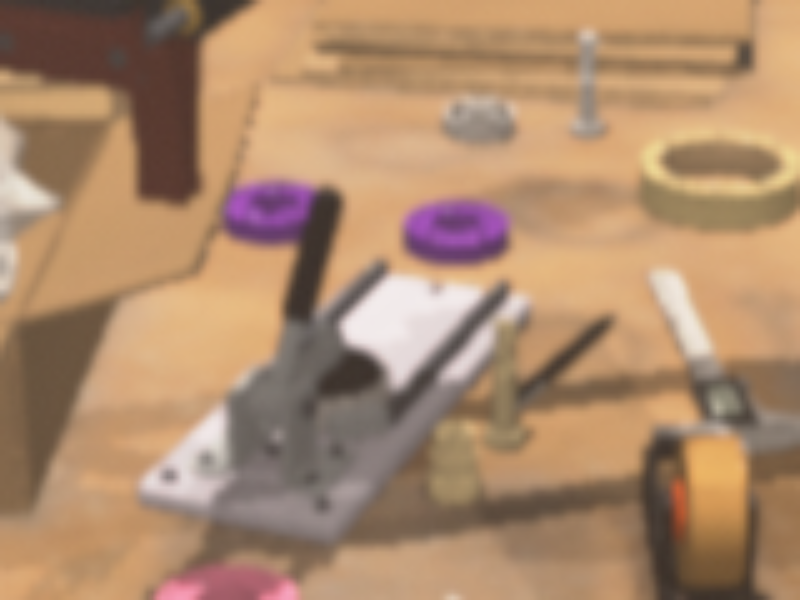

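The picture shows the clamp shut with its black foot on the bearing (350,375), the handle leaning over, the robot clear and the bystanders unmoved.

```bash
python3 -c "
from station import ctrl;print(ctrl.hand_in())"
```

```text
the job is handed in; nothing more can be done
None
```

I slid the bearing home into the V stop and pushed the clamp over until it snapped shut on it, then handed in at about 14 s of the 42 s. The last picture shows the foot on the bearing, the arm clear and the bystanders where they started; the foot's force wasn't measured, and the hand-in returned no verdict.

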